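# Check two hand levers stop short of the bar

### The job

Check that both hand levers in the bench clamps stop short of their bars, the red brake lever first and then the blue clutch lever: with the outside of your fingers, press the lever's front in until it comes firm against its stop, keep it there for two seconds, and let it spring fully out again. Only push the levers: do not pinch them, reach behind them or touch the rubber grips, do not force them past firm, and leave everything else on the bench where it is. Finish with both levers out and your hand clear.

Things in the scene. Friction and masses are not known exactly. Their poses are not given: they have to be found in the camera images.
- red_stand: fixed bench clamp, 171 mm high, holding a horizontal handlebar 22 mm thick, 245 mm long, with a red hand lever. Origin on the bench under the bar's middle; the bar runs along the stand's y axis, centre line 150 mm above the bench. The lever stands in front of the bar, on its -x side (towards the robot), and is pressed towards +x. Place and yaw vary; it cannot move.
- red_lever (a joint): angle of the red lever, rad: 0 fully out (a spring returns it), growing as it is pressed in; its firm stop is at 0.18, with some 29 mm left between blade and grip at the press point. Pressed there the spring takes about 2 N to start and 6 N at the stop; then the lever is solid and must not be forced with more than 60 N.
- red_pad (a point): press point: on the blade's front (-x) face, mid-height, 135 mm from the pivot along y; moves with the lever; at rest 83 mm in front of the bar's centre line. The blade is a straight red bar 11 mm thick, 140 to 160 mm above the bench, parallel to the bar at rest, 30 to 180 mm from the pivot; nothing stands before it at its height. A dark steel strip on its back must not be touched (no pinching).
- red_pivot (a point): the vertical hinge axis of the red lever at blade height, fixed on the stand, 45 mm in front of the bar's centre line and 80 mm from the stand's origin towards its own +y; the blade runs from here towards the stand's -y.
- red_grip (a point): centre of the black rubber grip on the bar behind the red lever: 32 mm thick (40 mm at its end collars), 120 mm long, along the stand's y. Not to be touched.
- blue_stand: fixed bench clamp, 171 mm high, holding a horizontal handlebar 22 mm thick, 245 mm long, with a blue hand lever. Origin on the bench under the bar's middle; the bar runs along the stand's y axis, centre line 150 mm above the bench. The lever stands in front of the bar, on its -x side (towards the robot), and is pressed towards +x. Place and yaw vary; it cannot move.
- blue_lever (a joint): angle of the blue lever, rad: 0 fully out (a spring returns it), growing as it is pressed in; its firm stop is at 0.22, with some 24 mm left between blade and grip at the press point. Pressed there the spring takes about 2 N to start and 7 N at the stop; then the lever is solid and must not be forced with more than 60 N.
- blue_pad (a point): press point: on the blade's front (-x) face, mid-height, 135 mm from the pivot along y; moves with the lever; at rest 83 mm in front of the bar's centre line. The blade is a straight blue bar 11 mm thick, 140 to 160 mm above the bench, parallel to the bar at rest, 30 to 180 mm from the pivot; nothing stands before it at its height. A dark steel strip on its back must not be touched (no pinching).
- blue_pivot (a point): the vertical hinge axis of the blue lever at blade height, fixed on the stand, 45 mm in front of the bar's centre line and 80 mm from the stand's origin towards its own -y; the blade runs from here towards the stand's +y.
- blue_grip (a point): centre of the black rubber grip on the bar behind the blue lever: 32 mm thick (40 mm at its end collars), 120 mm long, along the stand's y. Not to be touched.
- wrench: an open-ended spanner 170 mm long lying on the bench; a loose bystander, origin at the underside's centre, to be left alone
- screwdriver: a screwdriver 180 mm long lying on the bench; a loose bystander, origin at the underside's centre, to be left alone
- grease_jar: a jar with a yellow lid, 66 mm wide, 70 mm tall; a loose bystander, origin at the underside's centre, to be left alone
- parts_tray: an open black tray 100 x 140 mm, 40 mm tall; a loose bystander, origin at the underside's centre, to be left alone
- tape_roll: a grey ring of tape, 90 mm across, 24 mm tall, lying flat; a loose bystander, origin at the underside's centre, to be left alone
- oil_bottle: a green bottle 60 mm wide, 170 mm tall; a loose bystander, origin at the underside's centre, to be left alone
- bearing: a steel disc 48 mm across, 18 mm tall; a loose bystander, origin at the underside's centre, to be left alone

How it is judged:
On the way, in this order (a step that is already met when the one before it is completed fails the run):
1. the red lever is pressed by the fingers to its stop and kept there for 1.5 s (value of joint red_lever above 0.15 rad and contact force between the fingers and red_stand above 2 N), for 1.5 s.
2. the red lever is fully out again and the fingers are off it (value of joint red_lever below 0.03 rad and contact force between the fingers and red_stand below 0.3 N), for 0.2 s.
3. the blue lever is pressed by the fingers to its stop and kept there for 1.5 s (value of joint blue_lever above 0.19 rad and contact force between the fingers and blue_stand above 2 N), for 1.5 s.
4. the blue lever is fully out again and the fingers are off it (value of joint blue_lever below 0.03 rad and contact force between the fingers and blue_stand below 0.3 N), for 0.2 s.
At the end, for the whole second after the job is handed in: Both levers fully out again (within 0.03 rad), and every loose thing within 30 mm of where it started (value of joint each of red_lever, blue_lever below 0.03 rad and distance of each of wrench, screwdriver, grease_jar, parts_tray, tape_roll, oil_bottle, bearing from where it was at the start of the episode below 0.03 m); the robot touches nothing.
It fails at once if a rubber grip is touched (contact force between the fingers and red_stand_c0 above 1 N or contact force between the fingers and blue_stand_c0 above 1 N).
It fails at once if a lever is pinched or pulled from behind (contact force between the fingers and red_lever_c2 above 1 N or contact force between the fingers and blue_lever_c2 above 1 N).
It fails at once if a control is forced with more than 60 N (contact force between anything else and red_stand above 60 N or contact force between anything else and blue_stand above 60 N).
It fails at once if both levers are in at once (value of joint each of red_lever, blue_lever above 0.08 rad).
It fails at once if a loose thing is lifted or shifted by more than 30 mm (distance of any of wrench, screwdriver, grease_jar, parts_tray, tape_roll, oil_bottle, bearing from where it was at the start of the episode above 0.03 m).
It also fails if it takes over 67 s, if anything falls off the work surface, if the arm or the gripper's body presses on something with over 40 N, if the wrist force passes 120 N, or if a joint passes its speed limit or range.

### The arm

A 6-joint arm with a two-finger parallel gripper is mounted at the origin on the work surface. World frame = base frame: x ahead of the robot, y to its left, z up, the work surface at z = 0. Lengths are in m, angles in rad, forces in N, time in s.
With the tool pointing down it reaches from about 0.3 to 0.85 m from the base axis. Payload 5.4 kg.
Tool frame: the origin (TCP) lies at the centre of the arm's flange, where the gripper is bolted on; the fingertips stand 173 mm ahead of it and the grasp point (between the pads) lies 155 mm ahead of it; z points along the fingers, y is the line along which they close (so a half turn about z gives the same grasp; the last joint's range is limited). The gripper opens to 85 mm and grips with 20 to 120 N. Pads are 22 mm wide; open, the fingers measure 114 mm over their backs; the gripper's body (76 mm by 85 mm) begins 54 mm behind the grasp point. The pads swing forward as they close: fully open they stand 13 mm farther back than shut.
Start: joints at [0.998, 0.158, 1.597, -0, 1.386, -0.21], TCP at [0.204, 0.538, 0.405] pointing down, gripper open.
Joint ranges: [-2.91, 2.91], [-0.94, 2.29], [0.18, 2.7], [-1.29, 4.43], [0.17, 2.64], [-3, 3]. Speed limits (rad/s): [2.57, 2.57, 3.14, 3.14, 3.14, 3.14].

### API

Orientations are given as a unit quaternion [x, y, z, w].
In Python, from station import ctrl gives the robot as it stands. The module is installed in compiled form; this text tells all that it offers.
- The arm moves only by the tool jog_arm, never from a script. Its argument "commands" is text: rows parted by semicolons, each of 7 numbers parted by spaces: the closure, from 0 (fully open) to 1 (shut), then the shift along the world's x, y, z in mm, then the turn, a rotation vector about the world's x, y, z in degrees. A call has 1 to 20 rows; each row is the pose to reach, as a shift and turn from the pose commanded when the call began; what a row does not reach only later rows make up. A row lasts 1/8 s, in which the tool goes at most 62.5 mm and 10.7 degrees, less where a joint would pass 70% of its speed; a pose out of reach is approached as far as the arm can. A call with a gripper value outside its range is refused whole. The fingers move at their own pace and stop on an object; "grip_force" is the grip in N (left out, the last holds). Time passes only in rows, so rows that repeat a pose let the fingers close. It gives the time, the measured TCP pose, the force, the opening and the grip force at its end, in the units of the state.
- ctrl.state(): the state, without advancing time (a new reading comes with each control period).
- ctrl.read_camera(name): name is "scene" or "side" or "wrist"; returns (picture, depth): 384x512x3 uint8, red, green, blue; 384x512 float32, m along the optical axis (not along the pixel's ray), 0 where there is no reading.
- ctrl.camera_info(name): a dict with "intrinsics" (3x3 intrinsics, pixels), "eye" and "orientation" of the camera in the world; the wrist camera has in their place "T_tool_cam" (4x4, takes a point from camera to tool coordinates, whose origin is the TCP and whose axes are the flange's). Camera axes: x right, y down, z forward; pixel columns grow to the right and rows downward; lengths in m; the calibration is good to about 2 mm. A picture is of the moment at which its call begins: read the wrist's pose just before it. camera_info takes no time and is no camera call.
- ctrl.close_job(): hands the job in; it is judged then, once.
The state is a dict: "t": time; "joint_pos": joint angles; "qd": joint speeds; "joint_torque": joint torques, N m; "position": TCP position; "orientation": TCP orientation; "ft_force": force on the tool from outside, world axes, zero at the start; "moment": the same for the moment, N m; "opening": opening from 0.0 (shut) to 1.0 (fully open); "grasp_force": force on a finger pad.
Only numpy, scipy, OpenCV 4.12 (cv2) and the standard library are available. Lean on these libraries where they do the work, as an engineer would, in place of code of your own. Each camera call takes 0.05 s, during which the arm holds its last target. There are 200 camera calls.

## Working session

There is one attempt and no reset: what is moved stays moved. The work goes in short steps, Python scripts to look and compute and a tool call to move; the robot and the scene stay as the last step left them, time stands still between calls to the robot, and variables do not carry over. Pictures are saved under pics/ and viewed, at most 10 in all, crops included, and the job is handed in when it is done.

Besides the shell and the picture viewer there is one more tool, called as name(argument=value, ...) on one line, values as JSON. jog_arm: Moves the arm, as the interface text tells. Its arguments: {"type":"object","properties":{"commands":{"type":"string"},"grip_force":{"type":"number"}},"required":["commands"]}

```bash
mkdir -p pics
cat > h.py <<'E'
import numpy as np, cv2
from scipy.spatial.transform import Rotation as R
from station import ctrl
def look(name):
    s=ctrl.state(); im,d=ctrl.read_camera(name); i=ctrl.camera_info(name)
    K=np.array(i["intrinsics"])
    if name=="wrist":
        T=np.eye(4);T[:3,:3]=R.from_quat(s["orientation"]).as_matrix();T[:3,3]=s["position"];T=T@np.array(i["T_tool_cam"])
    else:
        o=np.array(i["orientation"]);T=np.eye(4);T[:3,:3]=o if o.shape==(3,3) else R.from_quat(o).as_matrix();T[:3,3]=i["eye"]
    v,u=np.mgrid[:im.shape[0],:im.shape[1]]
    P=np.stack([(u-K[0,2])/K[0,0]*d,(v-K[1,2])/K[1,1]*d,d],-1)@T[:3,:3].T+T[:3,3]
    P[d==0]=np.nan
    return im,P
E
python3 - <<'E'
from h import *
s=ctrl.state();print(s)
for n in("scene","side"):
    im,P=look(n);cv2.imwrite(f"pics/{n}0.png",im[:,:,::-1]);np.savez(f"{n}0.npz",im=im,P=P)
    hsv=cv2.cvtColor(im,cv2.COLOR_RGB2HSV);H,S,V=hsv[...,0],hsv[...,1],hsv[...,2]
    for c,m in(("red",((H<8)|(H>172))),("blue",(H>100)&(H<130))):
        m=m&(S>120)&(V>50)&(P[...,2]>.13)&(P[...,2]<.17)
        if m.sum()<20: print(n,c,m.sum());continue
        Q=P[m];vv,uu=np.where(m);xy=Q[:,:2];c0=np.median(xy,0);l=cv2.fitLine(xy.astype(np.float32),cv2.DIST_HUBER,0,.01,.01).ravel()
        t=(xy-c0)@l[:2]
        print(n,c,m.sum(),uu.mean(),vv.mean(),c0,l,np.percentile(t,[1,99]),np.percentile(Q,[2,98],axis=0).round(3).tolist())
E
```

```text
{'t': 0.0, 'joint_pos': array([ 9.97888449e-01,  1.59057869e-01,  1.59828027e+00, -3.54569333e-05,
        1.38619928e+00, -2.10075414e-01]), 'qd': array([ 0.00046888, -0.00041444, -0.00011476, -0.00114324, -0.00011764,
       -0.00175491]), 'joint_torque': array([ 2.17539942e-03, -3.96005630e+01, -3.31428552e+01, -7.63838034e-05,
        8.51406570e-03, -6.43069981e-06]), 'position': array([0.20393037, 0.53730994, 0.40368757]), 'orientation': array([ 1.80419442e-01,  9.83589284e-01, -9.05460576e-04, -3.54923539e-04]), 'ft_force': array([ 0.03400219, -0.74910593, -0.52338949]), 'moment': array([0.01033396, 0.00765359, 0.02085377]), 'grasp_force': 0.0, 'opening': 1.0008072759341438}
scene red 1246 383.58587479935795 133.5008025682183 [0.2381326  0.54485598] [ 0.35748082 -0.9339205   0.29518136  0.35562748] [-0.17364921  0.8798144 ] [[0.116, -0.292, 0.13], [0.786, 0.685, 0.17]]
scene blue 665 442.30075187969925 188.54285714285714 [0.52280549 0.56483618] [ 0.02233637 -0.9997505   0.5239001   0.43791384] [-0.03814464  0.41141908] [[0.48, 0.156, 0.131], [0.565, 0.6, 0.161]]
side red 876 190.40867579908675 159.43036529680364 [0.27435065 0.498424  ] [ 0.3274077  -0.94488317  0.34658372  0.20453978] [-0.29525068  0.83149593] [[0.115, -0.303, 0.13], [0.776, 0.79, 0.168]]
side blue 309 223.09708737864077 123.55663430420712 [0.52196546 0.25759107] [ 0.06339595 -0.99798846  0.5220855   0.3492467 ] [-0.34110293  0.12745212] [[0.478, 0.134, 0.13], [0.575, 0.596, 0.161]]
```

View pics/scene0.png

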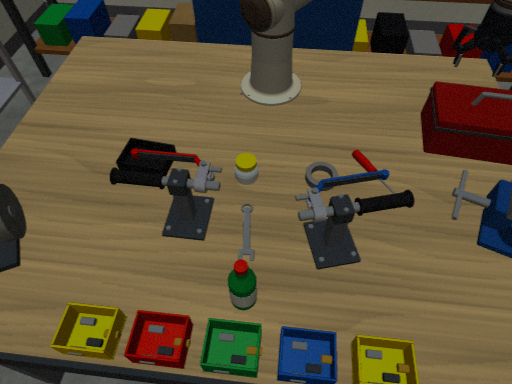

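View pics/side0.png

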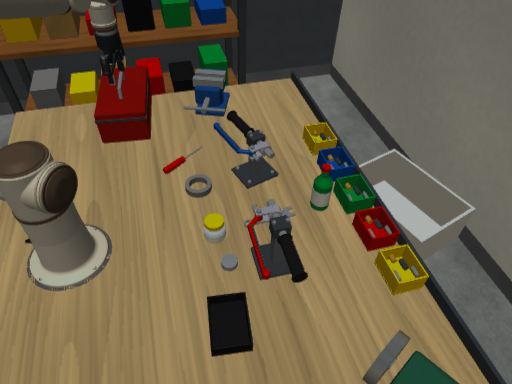

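The scene view shows the red blade at about (135–200, 150–162) and the blue blade at about (318–388, 172–187). The side view shows red at about (250–268, 215–275) and blue at about (215–252, 125–155). The tray and jar sit low in front of the levers. Next I'll fit each blade inside those windows.

Run:
```python
from h import *
W={"scene":{"red":(125,205,140,170),"blue":(305,392,165,195)},"side":{"red":(243,275,200,282),"blue":(208,262,118,162)}}
for c in("red","blue"):
  A=[]
  for n in W:
    z=np.load(n+"0.npz");im,P=z["im"],z["P"]
    h=cv2.cvtColor(im,cv2.COLOR_RGB2HSV);H,S,V=[h[...,k] for k in range(3)]
    m=((H<8)|(H>172)) if c=="red" else (H>100)&(H<130)
    a,b,e,f=W[n][c];w=np.zeros_like(m);w[e:f,a:b]=1
    m=m&w&(S>130)&(V>50)&(abs(P[...,2]-.15)<.02)
    Q=P[m]
    top=Q[abs(Q[:,2]-.16)<.004]
    for k,q in(("all",Q),("top",top)):
      if len(q)<15: continue
      l=cv2.fitLine(q[:,:2].astype(np.float32),cv2.DIST_HUBER,0,.01,.01).ravel()
      t=(q[:,:2]-l[2:])@l[:2];nn=(q[:,:2]-l[2:])@[-l[1],l[0]]
      lo,hi=np.percentile(t,[1,99])
      print(c,n,k,len(q),"ends",(l[2:]+lo*l[:2]).round(4),(l[2:]+hi*l[:2]).round(4),"dir",l[:2].round(3),"w",np.percentile(nn,[3,97]).round(4),"z",np.percentile(q[:,2],[2,98]).round(3))
```

```text
red scene all 251 ends [ 0.4967 -0.2996] [ 0.4973 -0.1287] dir [0.004 1.   ] w [-0.0162  0.0064] z [0.145 0.161]
red scene top 191 ends [ 0.495  -0.2994] [ 0.4975 -0.1318] dir [0.015 1.   ] w [-0.0092  0.0058] z [0.156 0.161]
red side all 344 ends [ 0.4876 -0.3052] [ 0.4992 -0.1175] dir [0.062 0.998] w [-0.0288  0.0062] z [0.145 0.161]
red side top 216 ends [ 0.491  -0.3043] [ 0.497  -0.1227] dir [0.033 0.999] w [-0.0244  0.0049] z [0.156 0.161]
blue scene all 264 ends [0.4979 0.3127] [0.5484 0.1495] dir [ 0.295 -0.955] w [-0.005   0.0158] z [0.148 0.161]
blue scene top 206 ends [0.4983 0.313 ] [0.5458 0.1508] dir [ 0.281 -0.96 ] w [-0.0049  0.0119] z [0.156 0.161]
blue side all 202 ends [0.4905 0.3042] [0.5586 0.1244] dir [ 0.354 -0.935] w [-0.0085  0.0193] z [0.147 0.161]
blue side top 96 ends [0.4939 0.3085] [0.5518 0.1196] dir [ 0.293 -0.956] w [-0.0047  0.0243] z [0.156 0.161]
```

Run:
```python
from h import *
W={"scene":{"red":(125,205,140,170),"blue":(305,392,165,195)},"side":{"red":(243,275,200,282),"blue":(208,262,118,162)}}
for c in("red","blue"):
  Q=[]
  for n in W:
    z=np.load(n+"0.npz");im,P=z["im"],z["P"]
    h=cv2.cvtColor(im,cv2.COLOR_RGB2HSV);H,S,V=[h[...,k] for k in range(3)]
    m=((H<8)|(H>172)) if c=="red" else (H>100)&(H<130)
    a,b,e,f=W[n][c];w=np.zeros_like(m);w[e:f,a:b]=1
    q=P[m&w&(S>130)&(V>50)&(abs(P[...,2]-.159)<.003)]
    s=q[:,1] if c=="red" else -q[:,1]
    q=q[s<s.min()+.12]
    l=cv2.fitLine(q[:,:2].astype(np.float32),cv2.DIST_HUBER,0,.01,.01).ravel()
    nn=(q[:,:2]-l[2:])@[-l[1],l[0]]
    tip=q[np.argmin(s[s<s.min()+.12])]
    print(c,n,len(q),"c",l[2:],"dir",l[:2],"w",np.percentile(nn,[5,95]).round(4),"tip",tip.round(4))
```

```text
red scene 141 c [ 0.49513155 -0.25954545] dir [0.00418252 0.99999124] w [-0.0078  0.0048] tip [ 0.4918 -0.3006  0.1579]
red side 155 c [ 0.4931639  -0.25574493] dir [ 0.01726144 -0.999851  ] w [-0.0052  0.0065] tip [ 0.498  -0.3059  0.1568]
blue scene 153 c [0.51492804 0.25410792] dir [ 0.2718126 -0.9623502] w [-0.0041  0.0053] tip [0.4968 0.3152 0.1577]
blue side 71 c [0.5111259  0.25358215] dir [ 0.2686238  -0.96324515] w [-0.0049  0.0055] tip [0.497  0.311  0.1578]
```

jog_arm(commands="1 10 -60 0 0 0 0; 1 30 -120 0 0 0 0; 1 60 -180 0 0 0 4; 1 90 -240 0 0 0 8; 1 120 -300 0 0 0 12; 1 145 -360 0 0 0 16; 1 165 -420 0 0 0 20; 1 180 -480 0 0 0 20; 1 190 -540 0 0 0 20; 1 196 -600 0 0 0 20; 1 196 -660 0 0 0 20; 1 196 -720 0 0 0 20; 1 196 -780 0 0 0 20; 1 196 -795 0 0 0 20; 1 196 -795 0 0 0 20; 1 196 -795 0 0 0 20; 1 196 -795 0 0 0 20")

```text
t: 2.22
position: [0.4003, -0.256, 0.4047]
orientation: [0.006, 1.0, 0.0, 0.0]
ft_force: [-0.5, -0.6, -1.0]
opening: -0.003
grasp_force: 0.0
```

jog_arm(commands="1 0 0 -50 0 0 0; 1 0 0 -99 0 0 0; 1 20 -1 -99 0 0 0; 1 40 -2 -99 0 0 0; 1 55 -2 -99 0 0 0; 1 65 -2 -99 0 0 0; 1 68 -2 -99 0 0 0; 1 68 -2 -99 0 0 0; 1 68 -2 -99 0 0 0")

```text
t: 3.35
position: [0.4677, -0.2595, 0.3057]
orientation: [0.007, 1.0, 0.0, -0.0]
ft_force: [0.3, -0.3, -0.4]
opening: 0.001
grasp_force: 0.0
```

Run:
```python
from h import *
s=ctrl.state();print(s["position"],s["ft_force"])
im,P=look("scene");a=cv2.resize(im[100:240,90:300],None,fx=3,fy=3)
cv2.imwrite("pics/red1.png",a[:,:,::-1])
```

```text
[ 0.46774299 -0.25946834  0.30568032] [ 0.29778972 -0.25883621 -0.36816242]
```

View pics/red1.png

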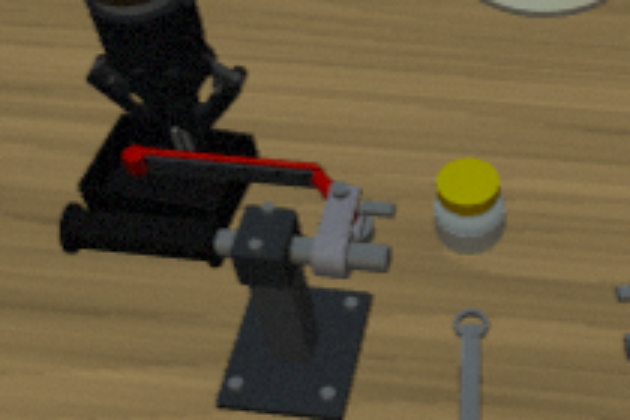

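The crop shows the closed fingertips at about (180, 138), just in front of the red blade, which spans about (135–320, 155–170). They aren't touching it yet. Pressing in gently.

jog_arm(commands="1 5 0 0 0 0 0; 1 10 0 0 0 0 0; 1 15 0 0 0 0 0; 1 20 0 0 0 0 0; 1 24 0 0 0 0 0; 1 24 0 0 0 0 0")

```text
t: 4.15
position: [0.4919, -0.26, 0.3053]
orientation: [0.007, 1.0, -0.0, -0.001]
ft_force: [-4.8, -3.5, -0.8]
opening: 0.001
grasp_force: 2.6
```

jog_arm(commands="1 2 0 0 0 0 0; 1 4 0 0 0 0 0; 1 6 0 0 0 0 0; 1 6 0 0 0 0 0; 1 6 0 0 0 0 0")

```text
t: 4.78
position: [0.4975, -0.2604, 0.3053]
orientation: [0.007, 1.0, -0.001, -0.001]
ft_force: [-5.8, -5.0, -0.3]
opening: 0.002
grasp_force: 3.2
```

jog_arm(commands="1 2 -2 0 0 0 0; 1 4 -4 0 0 0 0; 1 4 -5 0 0 0 0; 1 4 -5 0 0 0 0")

```text
t: 5.28
position: [0.5016, -0.2638, 0.3048]
orientation: [0.007, 1.0, 0.001, -0.002]
ft_force: [-4.8, 1.5, 0.7]
opening: -0.003
grasp_force: 2.5
```

jog_arm(commands="1 1 0 0 0 0 0; 1 2 0 0 0 0 0; 1 2 0 0 0 0 0; 1 2 0 0 0 0 0")

```text
t: 5.78
position: [0.5036, -0.2639, 0.3049]
orientation: [0.007, 1.0, 0.001, -0.002]
ft_force: [-5.5, 1.3, 2.6]
opening: 0.001
grasp_force: 2.7
```

jog_arm(commands="1 1 0 0 0 0 0; 1 2 0 0 0 0 0; 1 2 0 0 0 0 0; 1 2 0 0 0 0 0")

```text
t: 6.28
position: [0.505, -0.264, 0.3048]
orientation: [0.007, 1.0, 0.001, -0.003]
ft_force: [-10.1, 1.0, 3.1]
opening: -0.0
grasp_force: 4.6
```

The force has jumped and the arm has stopped following, so the lever is firm against its stop. I'll add 1 mm and hold.

jog_arm(commands="1 1 0 0 0 0 0; 1 1 0 0 0 0 0; 1 1 0 0 0 0 0; 1 1 0 0 0 0 0; 1 1 0 0 0 0 0; 1 1 0 0 0 0 0; 1 1 0 0 0 0 0; 1 1 0 0 0 0 0; 1 1 0 0 0 0 0; 1 1 0 0 0 0 0; 1 1 0 0 0 0 0; 1 1 0 0 0 0 0; 1 1 0 0 0 0 0; 1 1 0 0 0 0 0; 1 1 0 0 0 0 0; 1 1 0 0 0 0 0; 1 1 0 0 0 0 0; 1 1 0 0 0 0 0")

```text
t: 8.52
position: [0.5056, -0.2641, 0.3048]
orientation: [0.007, 1.0, 0.001, -0.004]
ft_force: [-12.5, 0.8, 4.5]
opening: -0.001
grasp_force: 6.1
```

Run:
```python
from h import *
s=ctrl.state();print(s["t"],s["position"],s["ft_force"])
im,P=look("scene");a=cv2.resize(im[100:240,90:300],None,fx=3,fy=3)
cv2.imwrite("pics/red2.png",a[:,:,::-1])
z=np.load("scene0.npz")
for nm,i,p in(("rest",z["im"],z["P"]),("now",im,P)):
    h=cv2.cvtColor(i,cv2.COLOR_RGB2HSV);m=((h[...,0]<8)|(h[...,0]>172))&(h[...,1]>130)&(h[...,2]>50)&(abs(p[...,2]-.159)<.003)
    w=np.zeros_like(m);w[130:180,110:205]=1;q=p[m&w];q=q[q[:,1]<-.175]
    l=cv2.fitLine(q[:,:2].astype(np.float32),cv2.DIST_HUBER,0,.01,.01).ravel();print(nm,np.arctan(l[0]/l[1]),l)
```

```text
8.525 [ 0.50560339 -0.26410651  0.30477596] [-12.52137551   0.79205837   4.53663135]
rest -0.00047846237 [ 4.7846235e-04 -9.9999988e-01  4.9541193e-01 -2.2976999e-01]
now -0.20181699 [ 0.20044978 -0.97970396  0.5200794  -0.24748279]
```

View pics/red2.png

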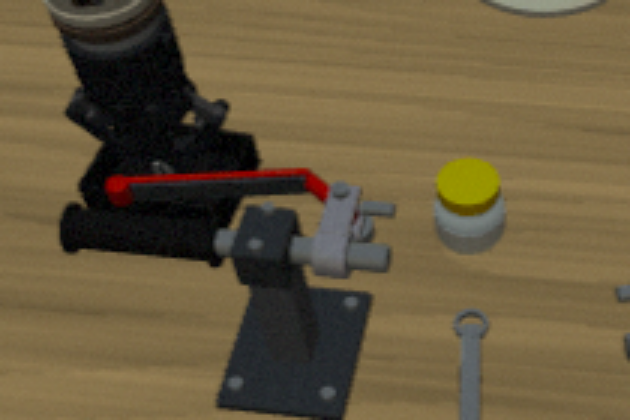

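The blade has turned about 0.20 rad from rest by vision (stop at 0.18), with a gap still left to the grip, and I held it for over 2 s. Backing off now.

jog_arm(commands="1 -4 0 0 0 0 0; 1 -9 1 0 0 0 0; 1 -14 2 0 0 0 0; 1 -20 4 0 0 0 0; 1 -26 4 0 0 0 0; 1 -32 4 0 0 0 0; 1 -45 4 0 0 0 0; 1 -65 4 0 0 0 0; 1 -75 4 0 0 0 0; 1 -75 4 0 0 0 0; 1 -75 4 50 0 0 0; 1 -75 4 100 0 0 0; 1 -75 4 100 0 0 0")

```text
t: 10.2
position: [0.4334, -0.2613, 0.411]
orientation: [0.007, 1.0, -0.004, 0.004]
ft_force: [-0.0, -0.8, -0.3]
opening: -0.002
grasp_force: 0.0
```

Run:
```python
from h import *
s=ctrl.state();print(s["t"],s["position"],s["ft_force"])
im,P=look("scene")
p=P;h=cv2.cvtColor(im,cv2.COLOR_RGB2HSV);m=((h[...,0]<8)|(h[...,0]>172))&(h[...,1]>130)&(h[...,2]>50)&(abs(p[...,2]-.159)<.003)
w=np.zeros_like(m);w[130:180,110:205]=1;q=p[m&w];q=q[q[:,1]<-.175]
l=cv2.fitLine(q[:,:2].astype(np.float32),cv2.DIST_HUBER,0,.01,.01).ravel();print(np.arctan(l[0]/l[1]),l)
```

```text
10.2 [ 0.43341543 -0.26134418  0.41101061] [-0.00703656 -0.7782698  -0.32802599]
-0.014830188 [ 0.01482964 -0.99989     0.49550313 -0.24840201]
```

jog_arm(commands="1 2 55 0 0 0 0; 1 4 110 0 0 0 2; 1 6 165 0 0 0 4; 1 8 220 0 0 0 6; 1 10 275 0 0 0 8; 1 12 330 0 0 0 10; 1 14 385 0 0 0 12; 1 16 440 0 0 0 14; 1 18 490 0 0 0 16; 1 21 516 0 0 0 16; 1 21 516 0 0 0 16; 1 21 516 0 0 0 16; 1 21 516 -50 0 0 16; 1 21 516 -100 0 0 16; 1 21 516 -106 0 0 16; 1 34 520 -106 0 0 16; 1 45 523 -106 0 0 16; 1 48 524 -106 0 0 16; 1 48 524 -106 0 0 16")

```text
t: 12.62
position: [0.4806, 0.2637, 0.3006]
orientation: [-0.132, 0.991, 0.0, 0.001]
ft_force: [0.0, -0.7, -0.1]
opening: 0.003
grasp_force: 0.0
```

Run:
```python
from h import *
s=ctrl.state();print(s["t"],s["position"],s["orientation"],s["ft_force"])
im,P=look("scene");a=cv2.resize(im[110:250,260:470],None,fx=3,fy=3)
cv2.imwrite("pics/blue1.png",a[:,:,::-1])
```

```text
12.625 [0.48064849 0.26373002 0.30055034] [-1.32400184e-01  9.91196092e-01  1.03847426e-04  6.98376768e-04] [ 0.02459216 -0.69359724 -0.13703878]
```

View pics/blue1.png

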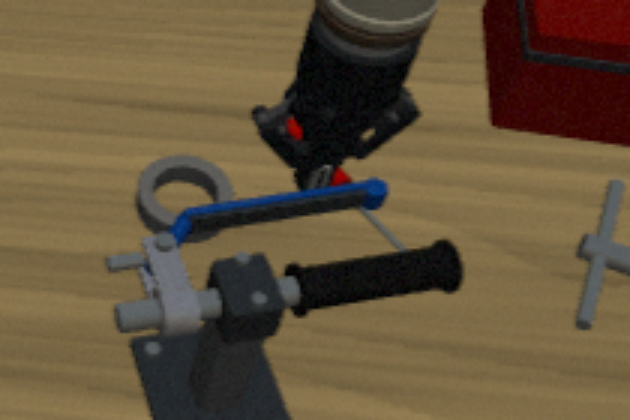

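The crop shows the closed fingertips at about (320, 178), just in front of the blue blade, which spans about (180–385, 185–220), near the press point. Pressing along the stand's +x and following the blade's drag.

jog_arm(commands="1 5 1 0 0 0 0; 1 10 3 0 0 0 0; 1 13 4 0 0 0 0; 1 17 6 0 0 0 0; 1 21 9 0 0 0 0; 1 25 11 0 0 0 0; 1 29 13 0 0 0 0; 1 31 15 0 0 0 0; 1 31 15 0 0 0 0; 1 31 15 0 0 0 0")

```text
t: 13.92
position: [0.511, 0.2783, 0.2994]
orientation: [-0.132, 0.991, -0.0, -0.001]
ft_force: [-4.2, -3.5, 0.9]
opening: 0.003
grasp_force: 2.2
```

jog_arm(commands="1 2 1 0 0 0 0; 1 3 2 0 0 0 0; 1 4 2 0 0 0 0; 1 4 2 0 0 0 0")

```text
t: 14.42
position: [0.5148, 0.2805, 0.2992]
orientation: [-0.132, 0.991, -0.0, -0.001]
ft_force: [-4.5, -3.4, 2.3]
opening: 0.003
grasp_force: 2.6
```

jog_arm(commands="1 1 1 0 0 0 0; 1 2 1 0 0 0 0; 1 2 1 0 0 0 0; 1 2 1 0 0 0 0")

```text
t: 14.92
position: [0.5166, 0.2815, 0.2992]
orientation: [-0.132, 0.991, -0.0, -0.001]
ft_force: [-6.0, -3.1, 1.6]
opening: 0.001
grasp_force: 2.8
```

jog_arm(commands="1 1 0 0 0 0 0; 1 2 1 0 0 0 0; 1 2 1 0 0 0 0; 1 2 1 0 0 0 0")

```text
t: 15.42
position: [0.5186, 0.2824, 0.2992]
orientation: [-0.132, 0.991, -0.0, -0.001]
ft_force: [-5.2, -3.9, 2.0]
opening: 0.003
grasp_force: 2.8
```

jog_arm(commands="1 1 0 0 0 0 0; 1 2 1 0 0 0 0; 1 2 1 0 0 0 0; 1 2 1 0 0 0 0")

```text
t: 15.92
position: [0.5207, 0.2833, 0.2991]
orientation: [-0.132, 0.991, -0.0, -0.001]
ft_force: [-5.6, -4.2, 2.2]
opening: 0.0
grasp_force: 2.9
```

jog_arm(commands="1 1 0 0 0 0 0; 1 2 0 0 0 0 0; 1 2 0 0 0 0 0; 1 2 0 0 0 0 0")

```text
t: 16.42
position: [0.5221, 0.2836, 0.2991]
orientation: [-0.132, 0.991, -0.0, -0.002]
ft_force: [-9.2, -3.1, 3.8]
opening: -0.003
grasp_force: 4.6
```

The blue lever is firm too. Adding 1 mm and holding.

jog_arm(commands="1 1 0 0 0 0 0; 1 1 0 0 0 0 0; 1 1 0 0 0 0 0; 1 1 0 0 0 0 0; 1 1 0 0 0 0 0; 1 1 0 0 0 0 0; 1 1 0 0 0 0 0; 1 1 0 0 0 0 0; 1 1 0 0 0 0 0; 1 1 0 0 0 0 0; 1 1 0 0 0 0 0; 1 1 0 0 0 0 0; 1 1 0 0 0 0 0; 1 1 0 0 0 0 0; 1 1 0 0 0 0 0; 1 1 0 0 0 0 0; 1 1 0 0 0 0 0; 1 1 0 0 0 0 0")

```text
t: 18.68
position: [0.5226, 0.2836, 0.2991]
orientation: [-0.133, 0.991, -0.0, -0.003]
ft_force: [-12.2, -3.5, 6.1]
opening: 0.0
grasp_force: 6.1
```

Run:
```python
from h import *
s=ctrl.state();print(s["t"],s["position"],s["ft_force"])
im,P=look("scene");z=np.load("scene0.npz")
for nm,i,p in(("rest",z["im"],z["P"]),("now",im,P)):
    h=cv2.cvtColor(i,cv2.COLOR_RGB2HSV);m=(h[...,0]>100)&(h[...,0]<130)&(h[...,1]>130)&(h[...,2]>50)&(abs(p[...,2]-.159)<.003)
    w=np.zeros_like(m);w[160:205,300:400]=1;q=p[m&w];q=q[q[:,1]>.2]
    l=cv2.fitLine(q[:,:2].astype(np.float32),cv2.DIST_HUBER,0,.01,.01).ravel();print(nm,np.arctan(l[0]/l[1]),l)
```

```text
18.675 [0.52258084 0.28364533 0.2990714 ] [-12.18707342  -3.49451589   6.14990311]
rest -0.28622732 [ 0.28233504 -0.95931584  0.5122618   0.26276535]
now -0.054946616 [ 0.05491897 -0.9984908   0.54146147  0.2628832 ]
```

Vision puts the blue lever 0.23 rad in (stop at 0.22), and I held it for over 2 s. Releasing it and clearing the hand.

jog_arm(commands="1 -4 -2 0 0 0 0; 1 -8 -4 0 0 0 0; 1 -13 -7 0 0 0 0; 1 -18 -10 0 0 0 0; 1 -24 -12 0 0 0 0; 1 -30 -15 0 0 0 0; 1 -40 -19 0 0 0 0; 1 -60 -24 0 0 0 0; 1 -80 -30 0 0 0 0; 1 -80 -30 0 0 0 0; 1 -80 -30 50 0 0 0; 1 -80 -30 100 0 0 0; 1 -80 -30 110 0 0 0; 1 -80 -30 110 0 0 0; 1 -80 -30 110 0 0 0")

```text
t: 20.6
position: [0.4439, 0.2534, 0.4079]
orientation: [-0.132, 0.991, -0.0, -0.001]
ft_force: [0.1, 0.5, -0.8]
opening: -0.002
grasp_force: 0.0
```

Run:
```python
from h import *
s=ctrl.state();print(s["t"],s["position"],s["ft_force"])
im,p=look("scene");cv2.imwrite("pics/end.png",im[:,:,::-1])
h=cv2.cvtColor(im,cv2.COLOR_RGB2HSV);m=(h[...,0]>100)&(h[...,0]<130)&(h[...,1]>130)&(h[...,2]>50)&(abs(p[...,2]-.159)<.003)
w=np.zeros_like(m);w[160:205,300:400]=1;q=p[m&w];q=q[q[:,1]>.2]
l=cv2.fitLine(q[:,:2].astype(np.float32),cv2.DIST_HUBER,0,.01,.01).ravel();print(np.arctan(l[0]/l[1]),l)
```

```text
20.6 [0.44389711 0.25340325 0.40790138] [ 0.14915182  0.49833074 -0.76424289]
-0.27600226 [ 0.2725114  -0.96215254  0.5139924   0.25750354]
```

View pics/end.png

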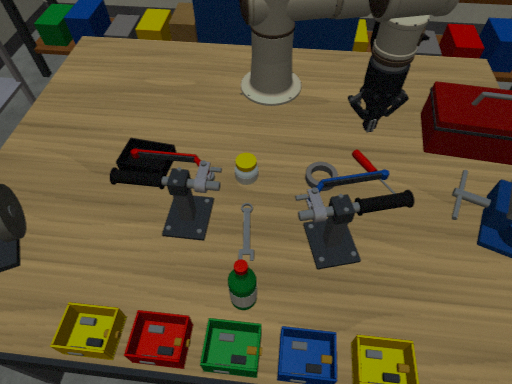

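Both levers are back out, at about (135–200, 150–162) for red and (318–388, 172–187) for blue. Nothing else has moved, and the hand is clear at about (375, 110).

```bash
python3 -c "
from station import ctrl
print(ctrl.close_job())"
```

```text
the job is handed in; nothing more can be done
None
```

I pressed the red lever and then the blue one to its firm stop at about 13 N, held each for over 2 s and let it spring back out; the last picture shows both out, the hand clear and the bench undisturbed, and the job is handed in (no verdict was returned).

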